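Seal the finish tins and put them away

ROBOT

A 6-joint arm with a two-finger parallel gripper is mounted at the origin on the work surface. World frame = base frame: x ahead of the robot, y to its left, z up, the work surface at z = 0. Lengths are in mm, angles in rad, forces in N, time in s.
With the tool pointing down it reaches from about 350 to 775 mm from the base axis. Payload 7.3 kg.
Tool frame: the origin (TCP) lies midway between the tips of the shut fingers; the grasp point (between the pads) lies 19 mm behind it; z points along the fingers, y is the line along which they close (so a half turn about z gives the same grasp; the last joint's range is limited). The gripper opens to 92 mm and grips with 3 to 60 N. Pads are 19 mm wide; open, the fingers measure 130 mm over their backs; the gripper's body (75 mm by 190 mm) begins 47 mm behind the grasp point.
Start: joints at [1.04, 0.342, 1.524, -0, 1.275, -0.146], TCP at [197.059, 486.634, 226.741] pointing down, gripper open.
Joint ranges: [-2.53, 2.53], [-0.77, 2.02], [0.04, 2.7], [-1, 4.14], [0.28, 2.66], [-3.11, 3.11]. Speed limits (rad/s): [2.57, 2.57, 3.14, 3.14, 3.14, 3.14].

INTERFACE

Orientations are given as [roll, pitch, yaw] about the fixed x, y, z axes, in that order (R = Rz(yaw) Ry(pitch) Rx(roll)).
In Python, from plant import bot gives the robot as it stands.
- The arm moves only by the tool servo_tool, never from a script. Its argument "deltas" is a list of rows, each a list of 2 entries, a list of its own where there are three numbers: the shift along the tool's x, y, z in m, then the turn, a rotation vector about the tool's x, y, z in degrees. A call has 1 to 20 rows; each row shifts and turns the commanded pose from where the row before left it, along the tool's axes as they then stand; what a row does not reach is not made up. A row lasts 1/8 s, in which the tool goes at most 62.5 mm and 10.7 degrees, less where a joint would pass 70% of its speed; a pose out of reach is approached as far as the arm can. A call with a gripper value outside its range is refused whole. "fingers" is the opening, from 0 (shut) to 1 (fully open), set as the call begins (left out, the last holds). The fingers move at their own pace and stop on an object; the grip force is fixed at half the most. Time passes only in rows, so rows that do not move let the fingers close. It gives the time, the measured TCP pose, the force, the opening and the grip force at its end, in the units of the state.
- bot.get_obs(): the state, without advancing time (a new reading comes with each control period).
- bot.capture(name): name is "scene" or "top"; returns the picture (480x640x3 uint8, red, green, blue); there is no depth.
- bot.camera_model(name): a dict with "mtx" (3x3 intrinsics, pixels), "dist" ([k1, k2, p1, p2, k3] as OpenCV has them; the pictures are not rectified), "xyz" and "rotation" of the camera in the world. Camera axes: x right, y down, z forward; pixel columns grow to the right and rows downward; lengths in mm; the calibration is good to about 2 mm. A picture is of the moment at which its call begins. camera_model takes no time and is no camera call.
- bot.close_job(): hands the job in; it is judged then, once.
The state is a dict: "time": time; "joint_positions": joint angles; "dq": joint speeds; "tau": joint torques, N m; "tool_pos": TCP position; "tcp_rot": TCP orientation; "contact_force": force on the tool from outside, world axes, zero at the start; "moment": the same for the moment, N m; "grip_width": finger opening in mm; "finger_force": force on a finger pad.
Only numpy, scipy, OpenCV 4.12 (cv2) and the standard library are available. Lean on these libraries where they do the work, as an engineer would, in place of code of your own. Each camera call takes 0.05 s, during which the arm holds its last target. There are 200 camera calls.

TASK

Finishing is over for the day: first clear the pail out of the drawer's way by hanging it by its wooden grip across both prongs of the stand, and let go of it; then pull the chest's drawer out to its stop. Press the lid of every tin on the mat down fully home and stand all the tins upright on the floor of the drawer, letting go of them; then push the drawer shut. Leave the glue jar, the wooden block and the brush where they are.

Things in the scene. Friction and masses are not known exactly. Their poses are not given: they have to be found in the camera images.
- tin_red: round wood-finish tin with a red band, 60 mm diameter, standing on the rubber mat; its rim is 66 mm above its foot; 0.2 to 0.45 kg. Origin: centre of its underside, z up along its axis. May be absent.
- lid_red (a joint): brass plug lid (52 mm diameter) of the red tin, sliding stiffly straight down its axis (about 9 N to move it; it stays where it is left): about 0 = standing proud, its top 78 mm above the tin's foot; 0.010 m = fully home on its stop, its top 68 mm above the foot, 2 mm above the rim.
- tin_blue: round wood-finish tin with a blue band, 60 mm diameter, standing on the rubber mat; its rim is 66 mm above its foot; 0.2 to 0.45 kg. Origin: centre of its underside, z up along its axis. May be absent.
- lid_blue (a joint): brass plug lid (52 mm diameter) of the blue tin, sliding stiffly straight down its axis (about 9 N to move it; it stays where it is left): about 0 = standing proud, its top 78 mm above the tin's foot; 0.010 m = fully home on its stop, its top 68 mm above the foot, 2 mm above the rim.
- tin_green: round wood-finish tin with a green band, 60 mm diameter, standing on the rubber mat; its rim is 66 mm above its foot; 0.2 to 0.45 kg. Origin: centre of its underside, z up along its axis. May be absent.
- lid_green (a joint): brass plug lid (52 mm diameter) of the green tin, sliding stiffly straight down its axis (about 9 N to move it; it stays where it is left): about 0 = standing proud, its top 78 mm above the tin's foot; 0.010 m = fully home on its stop, its top 68 mm above the foot, 2 mm above the rim.
- tin_yellow: round wood-finish tin with a yellow band, 60 mm diameter, standing on the rubber mat; its rim is 66 mm above its foot; 0.2 to 0.45 kg. Origin: centre of its underside, z up along its axis. May be absent.
- lid_yellow (a joint): brass plug lid (52 mm diameter) of the yellow tin, sliding stiffly straight down its axis (about 9 N to move it; it stays where it is left): about 0 = standing proud, its top 78 mm above the tin's foot; 0.010 m = fully home on its stop, its top 68 mm above the foot, 2 mm above the rim.
- pail: small aluminium pail, 80 mm diameter at the foot and 100 mm at the rim, 80 mm tall, about 0.35 kg, with a rigid upright handle: two thin wires from the rim up to a straight wooden grip. Origin: centre of its underside, z up; the grip runs along its y.
- pail_grip (a point): middle of the pail's wooden grip (14 x 14 mm section, 126 mm long along y), 145 mm above the pail's foot; between the grip and the rim is a 58 mm high opening right through along x, free of other parts
- hanger: fixed wooden stand with two steel prongs pointing to its -x. Origin: on the bench below the prongs, z up. Base plate 12 mm thick, x = -60 to 110 mm, y within 75 mm; at x = 75 mm the prongs meet a wooden cross-bar (top 210 mm above the bench) carried by a 30 mm square post centred at x = 90 mm (top at 206 mm).
- prongs (a point): hanging place: midway between the prongs at the height of their flat tops, 200 mm above the bench, 20 mm in +x from the stand's origin; same axes. Prongs along x at y = +35 and -35 mm, 8 mm wide and thick, flat tops free from x = -55 to +55 mm of this point (cross-bar beyond); their tips at x = -63 to -55 mm turn up 15 mm above the flat tops.
- drawer (a joint): how far the drawer is out: 0 = shut, 0.1976 m = out to its stop; the drawer of a fixed wooden chest 280 mm deep, 340 mm wide and 130 mm high, standing at the far side of the bench; it slides out towards the robot along its -x and stays where it is left (about 1 N friction)
- drawer_handle (a point): middle of the drawer's brass bar handle: bar 11 mm thick and 120 mm long along y, its axis 35 mm in front of the drawer front, 92 mm above the bench; open above and below, moves with the drawer. x points into the chest, square to the drawer front; z up
- drawer_bay (a point): point on the drawer's inner floor (23 mm above the bench), 85 mm behind the inner face of its front, midway across; moves with the drawer, axes as the handle's. Inside, the drawer reaches from x = -85 to +150 mm and y = -149 to +149 mm of this point. Front's top 119 mm, side walls' 108 mm above the bench; when fully out, x = -85 to +106 mm is clear of the chest's roof.
- mat: fixed black rubber mat 260 x 260 x 4 mm under the tins. Origin: centre of its underside
- glue_jar: bystander: glue jar, 76 mm diameter, 110 mm tall, red cap; origin at the centre of its underside
- maple_block: bystander: wooden block 90 x 60 x 40 mm; origin at the centre of its underside
- glue_brush: bystander: glue brush lying on the bench close in front of the robot, about 200 mm long; origin under its middle

How it is judged:
By the outcome, as a careful person would: the job done as asked, in the order asked, and still so for the second after the job is handed in, with the robot touching nothing.
Of tin_red, tin_blue, tin_green, tin_yellow only 3 to 4 are there at a start; the rules pass over those that are not, and their reading is None.
At some moment in a run one of tin_red, tin_blue, tin_green, tin_yellow may be knocked a few centimetres aside while the robot is not near it.
It also fails if it takes over 210 s, if anything falls off the work surface, if the arm or the gripper's body presses on something with over 40 N, if the wrist force passes 120 N, or if a joint passes its speed limit or range.

## Working session

There is one attempt and no reset: what is moved stays moved. The work goes in short steps, Python scripts to look and compute and a tool call to move; the robot and the scene stay as the last step left them, time stands still between calls to the robot, and variables do not carry over. Pictures are saved under pics/ and viewed, at most 14 in all, crops included, and the job is handed in when it is done.

Besides the shell and the picture viewer there is one more tool, called by a JSON object that holds its "api" and its "payload". servo_tool: Moves the arm, as the interface text tells. Its arguments: {"type":"object","properties":{"deltas":{"type":"array"},"fingers":{"type":"number"}},"required":["deltas"]}

```bash
ls; mkdir -p pics; python3 - <<'E'
from plant import bot
import cv2
for n in("scene","top"):
    cv2.imwrite(f"pics/{n}0.png",bot.capture(n)[:,:,::-1]); print(n,bot.camera_model(n))
print(bot.get_obs())
E
```

```text
pics
scene {'mtx': array([[564.31526428,   0.        , 316.44145313],
       [  0.        , 564.31526428, 232.98206179],
       [  0.        ,   0.        ,   1.        ]]), 'dist': array([-0.01394296,  0.        ,  0.        ,  0.        ,  0.        ]), 'xyz': array([1429.54342322,  -94.44047229, 1189.20073024]), 'rotation': array([-2.46146016, -0.00754187,  1.4617313 ])}
top {'mtx': array([[570.88704429,   0.        , 319.00146359],
       [  0.        , 570.88704429, 247.77978433],
       [  0.        ,   0.        ,   1.        ]]), 'dist': array([-0.05063722,  0.        ,  0.        ,  0.        ,  0.        ]), 'xyz': array([ 293.85038001,   10.32660845, 1393.40248388]), 'rotation': array([-2.89887238,  0.00480453, -1.67400978])}
{'time': 0.1, 'joint_positions': array([ 1.03996729e+00,  3.42692860e-01,  1.52490558e+00, -1.11141337e-05,
        1.27540053e+00, -1.45998749e-01]), 'dq': array([-4.98901596e-04, -2.22386690e-03, -2.87006410e-03,  1.73394089e-03,
       -1.01385890e-03, -9.83304261e-05]), 'tau': array([ 9.30532478e-04, -4.32010782e+01, -2.44692099e+01,  7.18964869e-02,
        5.25132869e-02, -2.80782945e-05]), 'tool_pos': array([196.88546242, 486.2991779 , 226.09934807]), 'tcp_rot': array([-3.14019975e+00, -1.94076336e-04,  2.75676547e+00]), 'contact_force': array([-0.69276357, -0.0323317 ,  0.77058931]), 'moment': array([ 0.0282011 , -0.01312378,  0.08215771]), 'finger_force': 0.0, 'grip_width': 91.910581571686}
```

View pics/scene0.png

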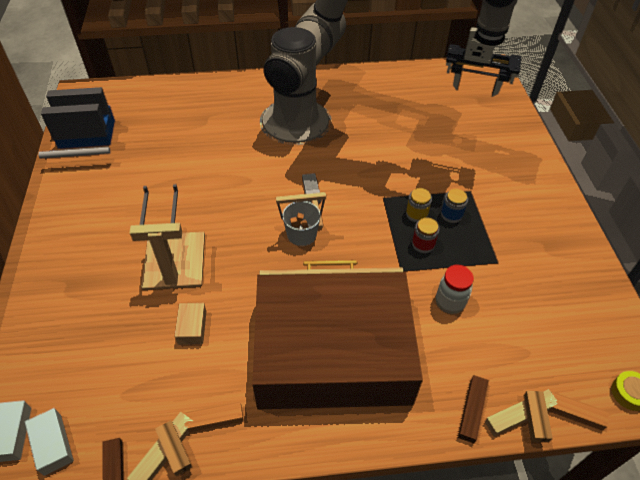

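View pics/top0.png

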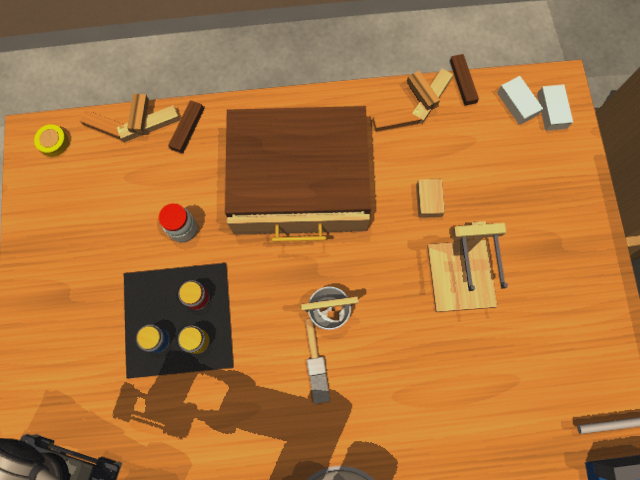

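Scene view: three tins, yellow (420,205), blue (454,205) and red (426,235). The pail is at (302,220), the drawer handle at (330,263), and the stand at (165,245) with prongs pointing towards the robot. The top view agrees: tins at (192,293), (149,338) and (192,340), pail grip at (330,303), handle at (300,238), prongs at (468,260) and (497,260).

```bash
cat >h.py <<'E'
import numpy as np,cv2
from scipy.spatial.transform import Rotation as R
from plant import bot
def cam(n):
    m=bot.camera_model(n); return m['mtx'],m['dist'],m['xyz'],R.from_euler('xyz',m['rotation']).as_matrix()
def ray(n,p):
    K,d,c,r=cam(n); u=cv2.undistortPoints(np.array([[p]],float),K,d)[0,0]
    v=r@np.array([u[0],u[1],1]); return c,v/np.linalg.norm(v)
def onz(n,p,z):
    c,v=ray(n,p); return c+v*(z-c[2])/v[2]
def tri(ps,pt):
    (a,u),(b,v)=ray('scene',ps),ray('top',pt)
    s=np.linalg.lstsq(np.c_[u,-v],b-a,rcond=None)[0]
    p,q=a+s[0]*u,b+s[1]*v; return (p+q)/2,np.linalg.norm(p-q)
def proj(n,P):
    K,d,c,r=cam(n); return cv2.projectPoints(np.atleast_2d(P).astype(float),cv2.Rodrigues(r.T)[0],-r.T@c,K,d)[0][:,0]
def hsv(im): return cv2.cvtColor(im,cv2.COLOR_RGB2HSV)
E
python3 - <<'E'
import cv2,numpy as np
s=cv2.imread('pics/scene0.png');t=cv2.imread('pics/top0.png')
def c(im,x,y,w,h,k):return cv2.resize(im[y:y+h,x:x+w],None,fx=k,fy=k,interpolation=cv2.INTER_CUBIC)
# tiles 400x300
o=np.vstack([np.hstack([c(s,262,180,100,75,4),c(s,120,175,100,75,4)]),np.hstack([c(t,260,230,100,75,4),c(t,425,215,100,75,4)])])
cv2.imwrite('pics/c1.png',o)
o=np.vstack([np.hstack([c(s,390,180,100,75,4),c(s,290,230,100,75,4)]),np.hstack([c(t,130,270,100,75,4),c(t,290,265,100,75,4)])])
cv2.imwrite('pics/c2.png',o)
E
```

```text
(no output)
```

View pics/c1.png

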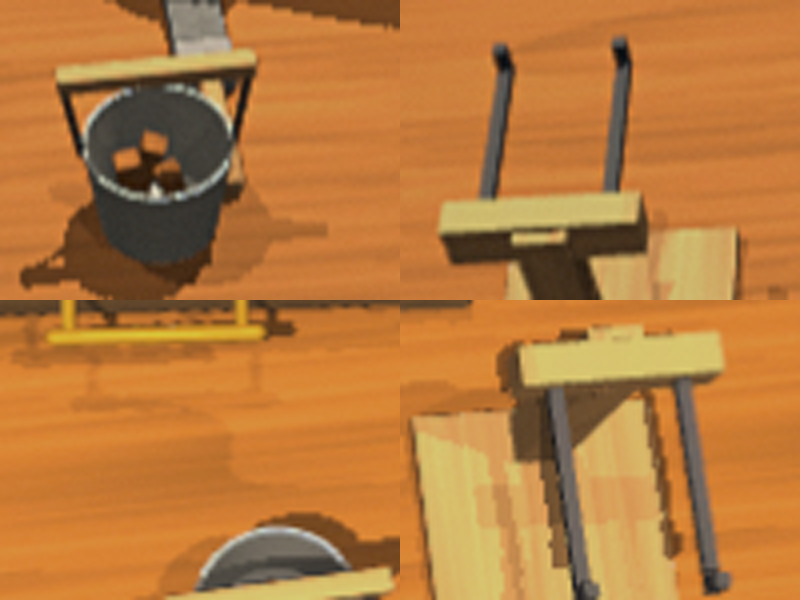

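View pics/c2.png

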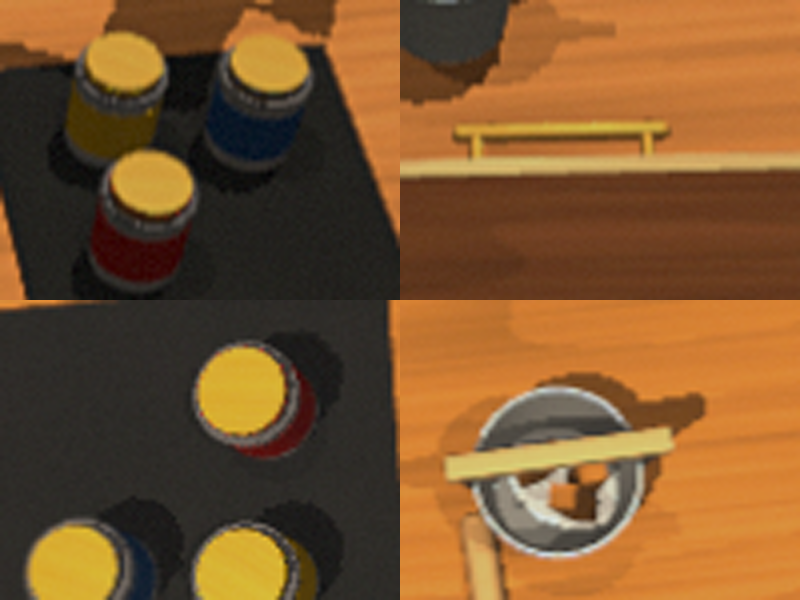

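Crops: grip ends in scene at (276.5,199.5) and (325.8,196.3), in top at (358,300) and (301.8,307). Handle ends in scene at (303.3,262.8) and (356.8,262.3), in top at (325.8,238) and (272.5,239.3). Prong tips in scene at (145.5,186.3) and (175.3,185.5), in top at (504.3,284.5) and (471.5,287.5). All three lids are brass.

```bash
python3 - <<'E'
from h import *
np.set_printoptions(precision=1,suppress=True)
P={'gripR':((276.5,199.5),(358,300)),'gripL':((325.75,196.25),(301.75,307)),
'hanR':((303.25,262.75),(325.75,238)),'hanL':((356.75,262.25),(272.5,239.3)),
'tipR':((145.5,186.25),(504.25,284.5)),'tipL':((175.25,185.5),(471.5,287.5))}
for k,(a,b) in P.items(): print(k,*tri(a,b))
print('prong root top-view @z200',onz('top',(464,237.5),200),onz('top',(496,235.5),200),'scene',onz('scene',(142,224.25),200),onz('scene',(173,223),200))
print('tips z200ish',onz('top',(471.5,287.5),215),onz('top',(504.25,284.5),215))
L={}
for n,f,roi in(('scene','pics/scene0.png',(390,180,110,75)),('top','pics/top0.png',(130,270,100,90))):
    im=cv2.imread(f); x,y,w,h=roi; H=cv2.cvtColor(im[y:y+h,x:x+w],cv2.COLOR_BGR2HSV)
    m=cv2.inRange(H,(18,120,170),(32,255,255)); k,l,st,c=cv2.connectedComponentsWithStats(m)
    L[n]=[(c[i]+[x,y],st[i]) for i in range(1,k) if st[i][4]>60]
    for q in L[n]: print(n,*q)
for a,_ in L['scene']:
    best=min(L['top'],key=lambda b:tri(a,b[0])[1]+abs(tri(a,b[0])[0][2]-80)); print(a,best[0],*tri(a,best[0]))
E
```

```text
gripR [475.  -85.4 147.1] 6.414572827112817
gripL [473.1  38.9 143. ] 5.785471522811239
hanR [636.9 -33.   93.2] 3.77124085394671
hanL [647.5  93.6  91.5] 6.593944589150243
tipR [ 464.7 -390.8  217. ] 3.034175917506494
tipL [ 466.2 -321.7  213.7] 3.4300869370174594
prong root top-view @z200 [ 578.4 -329.4  200. ] [ 575.6 -399.7  200. ] scene [ 568.6 -392.7  200. ] [ 572.1 -322.6  200. ]
tips z200ish [ 466.  -323.1  215. ] [ 465.  -393.1  215. ]
scene [420.6 194.8] [ 22   8  19  14 204]
scene [456.8 195.3] [ 58   9  19  14 195]
scene [427.6 225.1] [ 28  38  20  15 231]
top [189.9 292.2] [ 50  12  21  22 363]
top [147.7 337.2] [  7  57  22  22 377]
top [189.6 338.1] [ 49  57  22  23 388]
[420.6 194.8] [189.6 338.1] [436.9 301.6  80.6] 3.6026988439517638
[456.8 195.3] [147.7 337.2] [448.7 398.1  80.5] 3.521964079810544
[427.6 225.1] [189.9 292.2] [543.2 295.5  81.3] 3.5331735942393516
```

{"api": "servo_tool", "payload": {"deltas": [[[0,0,0],[0,0,9.57]],[[0,0,0],[0,0,9.57]],[[0,0,0],[0,0,9.57]],[[0,0,0],[0,0,9.57]],[[0,0,0],[0,0,9.57]],[[0,0,0],[0,0,9.57]],[[0,0,0],[0,0,9.57]],[[-0.0428,0.0224,0],[0,0,0]],[[-0.0428,0.0224,0],[0,0,0]],[[-0.0428,0.0224,0],[0,0,0]],[[-0.0428,0.0224,0],[0,0,0]],[[-0.0428,0.0224,0],[0,0,0]],[[-0.0428,0.0224,0],[0,0,0]],[[-0.0428,0.0224,0],[0,0,0]],[[-0.0428,0.0224,0],[0,0,0]],[[-0.0428,0.0224,0],[0,0,0]],[[-0.0428,0.0224,0],[0,0,0]],[[-0.0428,0.0224,0],[0,0,0]],[[-0.0428,0.0224,0],[0,0,0]]], "fingers": 1}}

```text
time: 2.48
tool_pos: [474.9, -23.9, 226.5]
tcp_rot: [-3.141, -0.0, 1.587]
contact_force: [-0.2, 0.2, 0.3]
grip_width: 91.8
finger_force: 0.0
```

{"api": "servo_tool", "payload": {"deltas": [[[0,0,0.025],[0,0,0]],[[0,0,0.025],[0,0,0]],[[0,0,0.025],[0,0,0]],[[0,0,0.0255],[0,0,0]],[[0,0,0],[0,0,0]]]}}

```text
time: 3.1
tool_pos: [473.0, -22.1, 124.6]
tcp_rot: [-3.137, -0.001, 1.588]
contact_force: [-0.0, -0.5, -0.4]
grip_width: 91.9
finger_force: 0.0
```

{"api": "servo_tool", "payload": {"deltas": [[[0,0,0],[0,0,0]],[[0,0,0],[0,0,0]],[[0,0,0],[0,0,0]],[[0,0,0],[0,0,0]],[[0,0,0],[0,0,0]],[[0,0,0],[0,0,0]],[[0,0,0],[0,0,0]],[[0,0,0],[0,0,0]]], "fingers": 0}}

```text
time: 4.1
tool_pos: [474.4, -22.4, 126.2]
tcp_rot: [-3.142, -0.0, 1.588]
contact_force: [0.4, 0.0, 0.6]
grip_width: 16.5
finger_force: 0.0
```

{"api": "servo_tool", "payload": {"deltas": [[[0,0,0],[0,0,0]],[[0,0,0],[0,0,0]],[[0,0,0],[0,0,0]],[[0,0,0],[0,0,0]]]}}

```text
time: 4.6
tool_pos: [474.4, -22.3, 126.1]
tcp_rot: [-3.141, -0.0, 1.588]
contact_force: [0.2, 0.1, -0.9]
grip_width: 13.6
finger_force: 30.0
```

{"api": "servo_tool", "payload": {"deltas": [[[0,0,-0.005],[0,0,0]],[[0,0,-0.01],[0,0,0]],[[0,0,-0.015],[0,0,0]],[[0,0,-0.015],[0,0,0]],[[0,0,-0.015],[0,0,0]],[[0,0,-0.015],[0,0,0]],[[0,0,-0.015],[0,0,0]],[[0,0,-0.005],[0,0,0]],[[0,0,0],[0,0,0]]]}}

```text
time: 5.72
tool_pos: [474.5, -22.4, 221.4]
tcp_rot: [3.141, 0.0, 1.588]
contact_force: [1.3, 0.2, -3.4]
grip_width: 13.5
finger_force: 30.0
```

{"api": "servo_tool", "payload": {"deltas": [[[-0.01,-0.01,0],[0,0,0]],[[-0.02,-0.02,0],[0,0,0]],[[-0.025,-0.02,0],[0,0,0]],[[-0.025,-0.015,0],[0,0,0]],[[-0.025,-0.01,0],[0,0,0]],[[-0.025,0,0],[0,0,0]],[[-0.025,0,0],[0,0,0]],[[-0.025,0,0],[0,0,0]],[[-0.025,0,0],[0,0,0]],[[-0.025,0,0],[0,0,0.5]],[[-0.025,0,0],[0,0,0.5]],[[-0.025,0,0],[0,0,0.5]],[[-0.025,0,0],[0,0,0.5]],[[-0.015,0,0],[0,0,0.5]],[[-0.01,0,0],[0,0,0.5]],[[0,0,0],[0,0,0]],[[0,0,0],[0,0,0]]]}}

```text
time: 7.85
tool_pos: [402.7, -352.9, 221.2]
tcp_rot: [-3.141, -0.001, 1.536]
contact_force: [-0.1, -0.3, -4.0]
grip_width: 13.5
finger_force: 30.0
```

```bash
python3 - <<'E'
from h import *
s=bot.capture('scene')[:,:,::-1];t=bot.capture('top')[:,:,::-1]
k=4
def c(im,x,y):return cv2.resize(im[y:y+100,x:x+100],None,fx=4,fy=4,interpolation=cv2.INTER_CUBIC)
cv2.imwrite('pics/c3.png',np.hstack([c(s,105,130),c(t,440,220)]))
print(bot.get_obs()['tool_pos'])
E
```

```text
[ 402.82827851 -352.91707385  221.26820517]
```

View pics/c3.png

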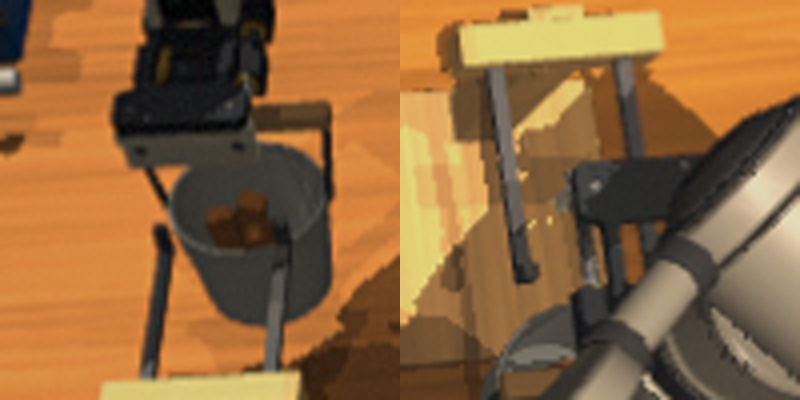

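Scene crop: the pail hangs clear in front of the prong tips, which are at (145,187) and (176,188). The grip's +y end is at (187.5,159). I'll check the lateral alignment numerically.

```bash
python3 - <<'E'
from h import *
np.set_printoptions(precision=1,suppress=True)
print('grip +y end',onz('scene',(187.5,159),240))
print('tips scene z215',onz('scene',(145.5,187),215),onz('scene',(175.5,188),215))
print('roots z200 scene',onz('scene',(142.3,224),200),onz('scene',(173,222.5),200))
a=np.radians(-2)
for nm,P in(('gripend+',[402.8-np.sin(a)*63,-352.9+63,240]),('tipL',[466,-321.5,215]),('tipR',[465,-391.5,215])): print(nm,proj('scene',P))
E
```

```text
grip +y end [ 406.4 -288.7  240. ]
tips scene z215 [ 465.8 -389.6  215. ] [ 476.4 -318.7  215. ]
roots z200 scene [ 567.9 -392.1  200. ] [ 570.6 -322.7  200. ]
gripend+ [[187.  158.6]]
tipL [[174.5 184.9]]
tipR [[144.7 186.8]]
```

{"api": "servo_tool", "payload": {"deltas": [[[0,0.008,0],[0,0,0]],[[0,0.012,0],[0,0,0]],[[0,0.015,0],[0,0,0]],[[0,0.015,0],[0,0,0]],[[0,0.015,0],[0,0,0]],[[0,0.015,0],[0,0,0]],[[0,0.015,0],[0,0,0]],[[0,0.01,0],[0,0,0]],[[0,0.007,0],[0,0,0]],[[0,0,0],[0,0,0]],[[0,0,0],[0,0,0]]]}}

```text
time: 9.32
tool_pos: [514.3, -357.6, 221.2]
tcp_rot: [-3.141, -0.0, 1.535]
contact_force: [-0.1, 0.2, -2.9]
grip_width: 13.7
finger_force: 30.0
```

{"api": "servo_tool", "payload": {"deltas": [[[0,0,0.007],[0,0,0]],[[0,0,0.01],[0,0,0]],[[0,0,0.008],[0,0,0]],[[0,0,0.003],[0,0,0]],[[0,0,0.002],[0,0,0]],[[0,0,0.001],[0,0,0]],[[0,0,0.001],[0,0,0]],[[0,0,0],[0,0,0]],[[0,0,0],[0,0,0]]]}}

```text
time: 10.45
tool_pos: [514.7, -357.6, 189.3]
tcp_rot: [3.141, 0.0, 1.535]
contact_force: [-0.7, -0.5, -3.6]
grip_width: 13.6
finger_force: 30.0
```

{"api": "servo_tool", "payload": {"deltas": [[[0,0,0.001],[0,0,0]],[[0,0,0.001],[0,0,0]],[[0,0,0.0005],[0,0,0]],[[0,0,0],[0,0,0]],[[0,0,0],[0,0,0]]]}}

```text
time: 11.08
tool_pos: [514.8, -357.6, 188.0]
tcp_rot: [3.14, 0.001, 1.535]
contact_force: [-2.7, 2.3, 5.1]
grip_width: 13.8
finger_force: 30.0
```

{"api": "servo_tool", "payload": {"deltas": [[[0,0,0],[0,0,0]],[[0,0,0],[0,0,0]],[[0,0,0],[0,0,0]],[[0,0,0],[0,0,0]],[[0,0,0],[0,0,0]],[[0,0,-0.01],[0,0,0]],[[0,0,-0.03],[0,0,0]],[[0,0,-0.04],[0,0,0]],[[0,0,-0.04],[0,0,0]],[[0,0,0],[0,0,0]]], "fingers": 0.43}}

```text
time: 12.32
tool_pos: [515.7, -358.4, 311.5]
tcp_rot: [3.135, 0.005, 1.535]
contact_force: [0.6, 0.8, -0.6]
grip_width: 39.6
finger_force: 0.0
```

```bash
python3 - <<'E'
from h import *
np.set_printoptions(precision=1,suppress=True)
s=bot.capture('scene');t=bot.capture('top')
cv2.imwrite('pics/s4.png',s[:,:,::-1])
L={}
for n,im,(x,y,w,h) in(('scene',s,(295,257,70,9)),('top',t,(262,232,75,12))):
    H=hsv(im[y:y+h,x:x+w]); m=cv2.inRange(H,(19,140,110),(33,255,255))
    k,l,st,c=cv2.connectedComponentsWithStats(m); i=1+np.argmax(st[1:,4]); 
    q=np.argwhere(l==i)[:,::-1]+[x,y]
    vx,vy,cx,cy=cv2.fitLine(q.astype(np.float32),cv2.DIST_HUBER,0,.01,.01).ravel()
    a,b=q[:,0].min(),q[:,0].max()+0; L[n]=[(u,cy+vy/vx*(u-cx)) for u in(a-.5,b+.5)]; print(n,st[i],L[n])
R1=tri(L['scene'][0],L['top'][1]);L1=tri(L['scene'][1],L['top'][0]);print(R1,L1)
for n in L: print(n,[onz(n,p,92) for p in L[n]])
E
```

```text
scene [  9   4  52   5 120] [(np.float64(303.5), np.float64(262.0942287675416)), (np.float64(355.5), np.float64(261.5817473463094))]
top [ 10   0  54   9 196] [(np.float64(271.5), np.float64(239.02545024999756)), (np.float64(325.5), np.float64(237.49570698836226))]
(array([637.3, -32.4,  96.3]), np.float64(3.798245256306867)) (array([647.3,  93.1,  94.3]), np.float64(1.315242164249132))
scene [array([634.3, -30.3,  92. ]), array([645.7,  94.2,  92. ])]
top [array([647.9,  92.6,  92. ]), array([638.3, -34.5,  92. ])]
```

View pics/s4.png

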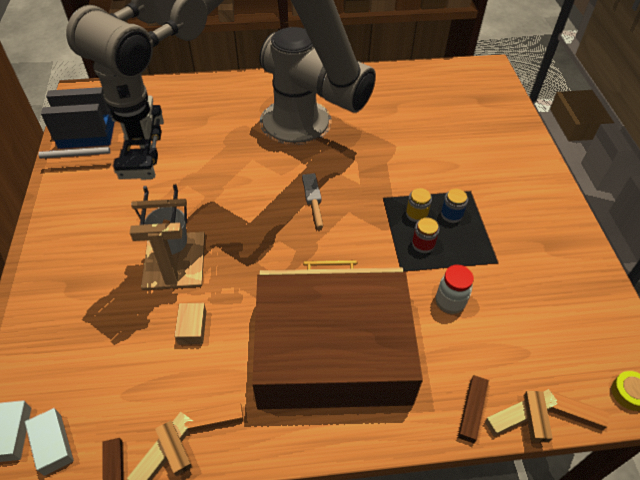

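The picture shows the pail hanging on both prongs at (165,215), with nothing else moved. Next is the drawer handle, whose middle is at (642,30,92) with a yaw of about −4.8°.

{"api": "servo_tool", "payload": {"deltas": [[[0.0327,0.0092,0.009],[0,0,0]],[[0.0327,0.0092,0.009],[0,0,0]],[[0.0327,0.0092,0.009],[0,0,0]],[[0.0327,0.0092,0.009],[0,0,0]],[[0.0327,0.0092,0.009],[0,0,0]],[[0.0327,0.0092,0.009],[0,0,0]],[[0.0327,0.0092,0.009],[0,0,0]],[[0.0327,0.0092,0.009],[0,0,0]],[[0.0327,0.0092,0.009],[0,0,0]],[[0.0327,0.0092,0.009],[0,0,0]],[[0.0327,0.0092,0.009],[0,0,0]],[[0.0327,0.0092,0.009],[0,0,0]],[[0,0,0],[0,0,2.75]],[[0,0,0],[0,0,0]],[[0,0,0],[0,0,0]]], "fingers": 0.28}}

```text
time: 14.3
tool_pos: [638.6, 30.3, 198.2]
tcp_rot: [-3.141, -0.0, 1.488]
contact_force: [-0.1, -0.0, 0.0]
grip_width: 26.0
finger_force: 0.0
```

{"api": "servo_tool", "payload": {"deltas": [[[0,0.0015,0.02],[0,0,0]],[[0,0,0.025],[0,0,0]],[[0,0,0.02],[0,0,0]],[[0,0,0.015],[0,0,0]],[[0,0,0.015],[0,0,0]],[[0,0,0.013],[0,0,0]],[[0,0,0.01],[0,0,0]],[[0,0,0],[0,0,0]]]}}

```text
time: 15.3
tool_pos: [640.1, 30.6, 79.9]
tcp_rot: [-3.14, -0.0, 1.487]
contact_force: [-0.0, -0.5, -0.1]
grip_width: 25.6
finger_force: 0.0
```

{"api": "servo_tool", "payload": {"deltas": [[[0,0,0],[0,0,0]],[[0,0,0],[0,0,0]],[[0,0,0],[0,0,0]],[[0,0,0],[0,0,0]],[[0,0,0],[0,0,0]],[[0,0,0],[0,0,0]]], "fingers": 0}}

```text
time: 16.05
tool_pos: [641.0, 30.5, 81.4]
tcp_rot: [3.14, -0.0, 1.487]
contact_force: [0.8, -0.3, 4.6]
grip_width: 10.0
finger_force: 30.0
```

{"api": "servo_tool", "payload": {"deltas": [[[0,-0.005,0],[0,0,0]],[[0,-0.012,0],[0,0,0]],[[0,-0.018,0],[0,0,0]],[[0,-0.02,0],[0,0,0]],[[0,-0.02,0],[0,0,0]],[[0,-0.02,0],[0,0,0]],[[0,-0.02,0],[0,0,0]],[[0,-0.02,0],[0,0,0]],[[0,-0.02,0],[0,0,0]],[[0,-0.015,0],[0,0,0]],[[0,-0.012,0],[0,0,0]],[[0,-0.008,0],[0,0,0]],[[0,-0.004,0],[0,0,0]],[[0,0,0],[0,0,0]]]}}

```text
time: 17.8
tool_pos: [451.1, 45.6, 81.4]
tcp_rot: [3.132, 0.001, 1.487]
contact_force: [12.0, -5.5, -5.4]
grip_width: 9.6
finger_force: 30.0
```

{"api": "servo_tool", "payload": {"deltas": [[[0,-0.002,0],[0,0,0]],[[0,-0.002,0],[0,0,0]],[[0,-0.001,0],[0,0,0]],[[0,0,0],[0,0,0]],[[0,0,0],[0,0,0]]]}}

```text
time: 18.42
tool_pos: [451.0, 45.5, 81.6]
tcp_rot: [3.122, 0.001, 1.487]
contact_force: [28.0, -5.9, -21.6]
grip_width: 10.0
finger_force: 30.0
```

{"api": "servo_tool", "payload": {"deltas": [[[0,0.005,0],[0,0,0]],[[0,0,0],[0,0,0]],[[0,0,0],[0,0,0]]]}}

```text
time: 18.8
tool_pos: [451.1, 45.6, 81.4]
tcp_rot: [3.133, 0.001, 1.487]
contact_force: [11.7, -4.1, -3.3]
grip_width: 9.9
finger_force: 30.0
```

{"api": "servo_tool", "payload": {"deltas": [[[0,0,0],[0,0,0]],[[0,0,0],[0,0,0]],[[0,0,0],[0,0,0]],[[0,0,-0.02],[0,0,0]],[[0,0,-0.03],[0,0,0]],[[0,0,-0.03],[0,0,0]],[[0.02,0,-0.03],[0,0,0]],[[0.05,0,0],[0,0,0]],[[0.05,0,0],[0,0,0]],[[0.05,0,0],[0,0,0]],[[0.05,0,0],[0,0,0]],[[0,0,0],[0,0,0]]], "fingers": 0.28}}

```text
time: 20.3
tool_pos: [464.6, 268.8, 190.0]
tcp_rot: [-3.14, -0.0, 1.492]
contact_force: [-1.1, -0.7, -0.5]
grip_width: 25.5
finger_force: 0.0
```

```bash
python3 - <<'E'
from h import *
np.set_printoptions(precision=1,suppress=True)
s=bot.capture('scene');t=bot.capture('top')
def c(im,x,y):return cv2.resize(im[y:y+150,x:x+200,::-1],None,fx=2,fy=2)
cv2.imwrite('pics/c5.png',np.vstack([np.hstack([c(s,230,150),c(s,370,150)]),np.hstack([c(t,220,200),c(t,110,250)])]))
E
```

```text
(no output)
```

View pics/c5.png

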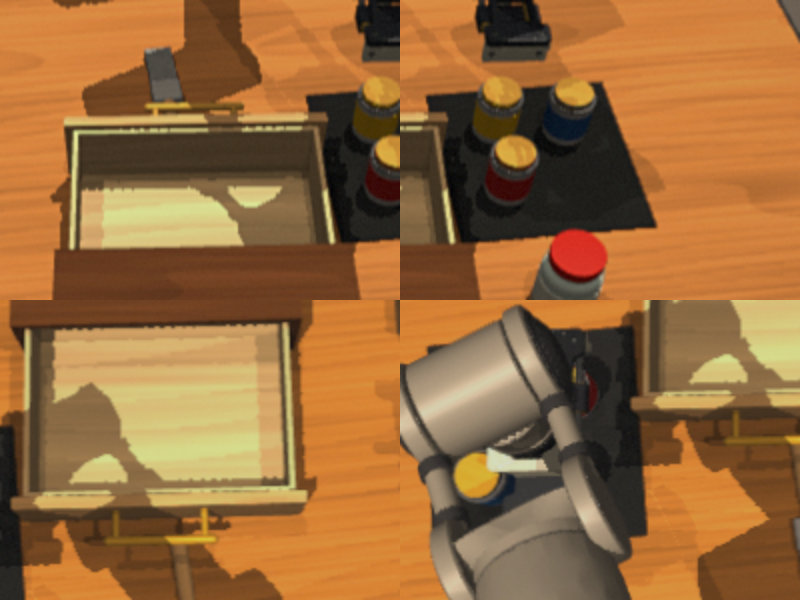

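Crop: the drawer is out. Handle ends are now in scene at (302.5,202.5) and (351.5,203), in top at (272.5,320.5) and (327.5,320). The brush head is still at scene (312,187), and its end reaches under the handle. I'll check the travel and how close the brush is.

```bash
python3 - <<'E'
from h import *
np.set_printoptions(precision=1,suppress=True)
a=tri((302.5,202.5),(327.5,320)),tri((351.5,203),(272.5,320.5));print(a)
print('brush far end s4',onz('scene',(320,226),8),'top0',onz('top',(310,321),8))
s=cv2.imread('pics/scene0.png');
# brush head centroid before/after (grey) 
for im in (s,bot.capture('scene')[:,:,::-1]):
    r=im[170:203,300:325]; H=cv2.cvtColor(r,cv2.COLOR_BGR2HSV); m=cv2.inRange(H,(0,0,50),(180,70,255)); M=cv2.moments(m,True); print(M['m00'],M['m10']/M['m00']+300,M['m01']/M['m00']+170)
print(bot.get_obs()['contact_force'])
E
```

```text
((array([444.3, -16.6,  94.1]), np.float64(3.5527857294166187)), (array([456.6, 109.6,  91.3]), np.float64(6.241131199159966)))
brush far end s4 [457.4  30.7   8. ] top0 [456.   22.2   8. ]
279.0 310.0 185.06451612903226
354.0 311.0310734463277 187.48022598870057
[ 0.1 -0.7  0.1]
```

```bash
python3 - <<'E'
from h import *
np.set_printoptions(precision=1,suppress=True)
t=bot.capture('top'); cv2.imwrite('pics/top6.png',cv2.resize(t[195:315,215:385,::-1],None,fx=4.7,fy=4.7,interpolation=cv2.INTER_CUBIC))
print('mat right corners',onz('top',(228,263),4),onz('top',(232,367),4))
e=proj('top',[[486,43,119],[484,203,119],[484,203,0]]);print(e)
print('roof',onz('top',(300,212.5),130),onz('top',(300,211),116),'front in',onz('top',(300,296),119))
E
```

```text
mat right corners [621.5 211.5   4. ] [366.  218.9   4. ]
[[298.5 303. ]
 [227.6 311.1]
 [235.4 317.6]]
roof [694.   19.2 130. ] [702.1  19.  116. ] front in [501.4  38.  119. ]
```

View pics/top6.png

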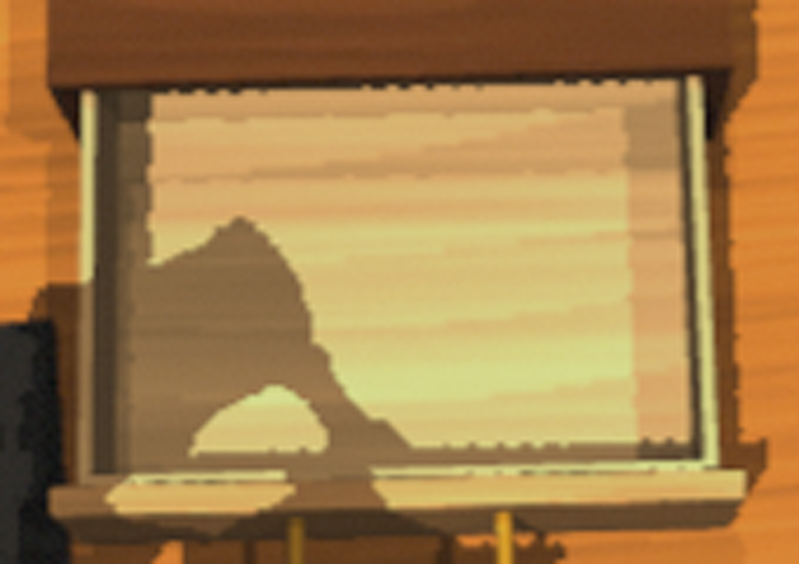

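Row 212 is the roof edge and row 295 the inner front face, so about 193 mm of the drawer is clear of the roof, against a nominal 191. With the firm 28 N stop, that means the drawer is fully out. Next I check where the tins are now.

```bash
cat >>h.py <<'E'
COL={'red':((0,10),(170,180)),'blue':((100,125),),'yellow':()}
def lids(n,im,roi):
    x,y,w,h=roi; H=hsv(im[y:y+h,x:x+w]); m=cv2.inRange(H,(18,120,100),(32,255,255)); m=cv2.morphologyEx(m,cv2.MORPH_OPEN,np.ones((3,3),np.uint8))
    k,l,st,c=cv2.connectedComponentsWithStats(m); return [(c[i]+[x,y],st[i][2:]) for i in range(1,k) if 120<st[i][4]<600]
E
python3 - <<'E'
from h import *
np.set_printoptions(precision=1,suppress=True)
for nm,im in(('0',cv2.imread('pics/scene0.png')[:,:,::-1]),('now',bot.capture('scene'))):
    for p,st in lids('scene',np.ascontiguousarray(im),(385,180,125,90)): print(nm,p,st,onz('scene',p,82))
E
```

```text
0 [420.6 195. ] [ 20  15 233] [438.9 302.8  82. ]
0 [456.9 195.7] [ 19  14 216] [451.1 399.2  82. ]
0 [427.6 225. ] [ 20  17 261] [543.4 297.2  82. ]
now [420.1 195.6] [ 20  14 189] [440.7 301.   82. ]
now [457.1 195.8] [ 19  13 201] [451.8 399.6  82. ]
now [426.9 224.8] [ 20  16 207] [542.4 295.5  82. ]
```

{"api": "servo_tool", "payload": {"deltas": [[[0.015,-0.015,0],[0,0,0]],[[0.016,-0.014,0],[0,0,0]],[[0,0,0.025],[0,0,0]],[[0,0,0.03],[0,0,0]],[[0,0,0.025],[0,0,0]],[[0,0,0.015],[0,0,0]],[[0,0,0.005],[0,0,0]],[[0,0,0],[0,0,0]]], "fingers": 0}}

```text
time: 21.55
tool_pos: [439.5, 299.1, 91.1]
tcp_rot: [3.141, -0.0, 1.487]
contact_force: [-0.3, 0.5, -0.1]
grip_width: 0.4
finger_force: 0.0
```

{"api": "servo_tool", "payload": {"deltas": [[[0,0,0.004],[0,0,0]],[[0,0,0.003],[0,0,0]],[[0,0,0.002],[0,0,0]],[[0,0,0.002],[0,0,0]],[[0,0,0.002],[0,0,0]],[[0,0,0.002],[0,0,0]],[[0,0,0.002],[0,0,0]],[[0,0,0],[0,0,0]],[[0,0,0],[0,0,0]]]}}

```text
time: 22.68
tool_pos: [439.3, 299.4, 74.5]
tcp_rot: [3.141, -0.0, 1.487]
contact_force: [-1.9, 0.1, 7.4]
grip_width: 0.6
finger_force: 3.3
```

{"api": "servo_tool", "payload": {"deltas": [[[0,0,0.001],[0,0,0]],[[0,0,0.001],[0,0,0]],[[0,0,0.001],[0,0,0]],[[0,0,0.001],[0,0,0]],[[0,0,0],[0,0,0]],[[0,0,0],[0,0,0]]]}}

```text
time: 23.42
tool_pos: [439.4, 299.4, 72.1]
tcp_rot: [3.14, -0.001, 1.488]
contact_force: [-7.0, -3.9, 20.1]
grip_width: 0.1
finger_force: 10.0
```

{"api": "servo_tool", "payload": {"deltas": [[[0,0,-0.015],[0,0,0]],[[0,0,-0.015],[0,0,0]],[[0.03,0.0005,0],[0,0,0]],[[0.04,0.0005,0],[0,0,0]],[[0.03,0.0005,0],[0,0,0]],[[0,0,0.008],[0,0,0]],[[0,0,0.005],[0,0,0]],[[0,0,0.004],[0,0,0]],[[0,0,0.002],[0,0,0]],[[0,0,0.002],[0,0,0]],[[0,0,0.002],[0,0,0]],[[0,0,0.002],[0,0,0]],[[0,0,0.002],[0,0,0]],[[0,0,0.002],[0,0,0]],[[0,0,0.001],[0,0,0]],[[0,0,0],[0,0,0]],[[0,0,0],[0,0,0]]]}}

```text
time: 25.55
tool_pos: [449.2, 398.1, 72.2]
tcp_rot: [3.141, -0.0, 1.487]
contact_force: [-4.2, -5.1, 17.2]
grip_width: 0.9
finger_force: 7.9
```

{"api": "servo_tool", "payload": {"deltas": [[[0,0,0.001],[0,0,0]],[[0,0,0],[0,0,0]],[[0,0,-0.016],[0,0,0]],[[0,0,-0.015],[0,0,0]],[[-0.023,0.025,0],[0,0,0]],[[-0.024,0.026,0],[0,0,0]],[[-0.024,0.026,0],[0,0,0]],[[-0.023,0.025,0],[0,0,0]],[[0,0,0.008],[0,0,0]],[[0,0,0.005],[0,0,0]],[[0,0,0.004],[0,0,0]],[[0,0,0.002],[0,0,0]],[[0,0,0.002],[0,0,0]],[[0,0,0.002],[0,0,0]],[[0,0,0.002],[0,0,0]],[[0,0,0.002],[0,0,0]],[[0,0,0.002],[0,0,0]],[[0,0,0.002],[0,0,0]],[[0,0,0],[0,0,0]],[[0,0,0],[0,0,0]]]}}

```text
time: 28.05
tool_pos: [542.4, 297.6, 72.1]
tcp_rot: [3.14, -0.001, 1.489]
contact_force: [-8.6, -3.1, 21.4]
grip_width: 0.3
finger_force: 10.5
```

{"api": "servo_tool", "payload": {"deltas": [[[0,0,-0.02],[0,0,0]],[[0,0,-0.02],[0,0,0]],[[-0.001,0,-0.02],[0,0,0]],[[0,0,0],[0,0,0]],[[0,0,0],[0,0,0]],[[0,0,0],[0,0,0]],[[0,0,0],[0,0,0]],[[0,0,0],[0,0,0]],[[0,0,0],[0,0,0]],[[0,0,0],[0,0,0]]], "fingers": 0.87}}

```text
time: 29.3
tool_pos: [542.7, 295.6, 128.7]
tcp_rot: [3.142, -0.0, 1.487]
contact_force: [-0.3, 0.3, -0.1]
grip_width: 79.7
finger_force: 0.0
```

```bash
python3 - <<'E'
from h import *
np.set_printoptions(precision=1,suppress=True)
print(bot.get_obs()['grip_width'],bot.get_obs()['tool_pos'])
im=bot.capture('scene'); cv2.imwrite('pics/s7.png',cv2.resize(im[170:275,370:510,::-1],None,fx=5,fy=5,interpolation=cv2.INTER_CUBIC))
for p,st in lids('scene',im,(385,180,125,90)): print(p,st,onz('scene',p,72))
E
```

```text
79.71025057859364 [542.7 295.6 128.7]
[417.8 196.8] [ 13  13 135] [435.6 297.5  72. ]
```

View pics/s7.png

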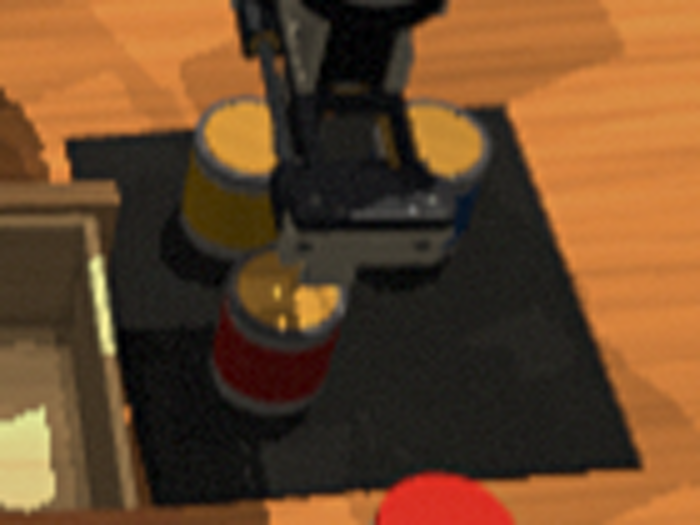

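All lids are home and the tins are where they were. The gripper straddles red (crop (285,310)).

{"api": "servo_tool", "payload": {"deltas": [[[0,0,0.02],[0,0,0]],[[0,0,0.02],[0,0,0]],[[0,0,0.02],[0,0,0]],[[0,0,0.015],[0,0,0]],[[0,0,0.0095],[0,0,0]],[[0,0,0],[0,0,0]]]}}

```text
time: 30.1
tool_pos: [542.5, 295.5, 43.7]
tcp_rot: [-3.141, 0.0, 1.487]
contact_force: [0.2, -0.2, -0.5]
grip_width: 79.4
finger_force: 0.0
```

{"api": "servo_tool", "payload": {"deltas": [[[0,0,0],[0,0,0]],[[0,0,0],[0,0,0]],[[0,0,0],[0,0,0]],[[0,0,0],[0,0,0]],[[0,0,0],[0,0,0]],[[0,0,0],[0,0,0]]], "fingers": 0.5}}

```text
time: 30.85
tool_pos: [543.0, 295.8, 44.9]
tcp_rot: [3.141, -0.001, 1.487]
contact_force: [-2.0, 0.7, 4.8]
grip_width: 59.5
finger_force: 30.0
```

{"api": "servo_tool", "payload": {"deltas": [[[0,0,-0.01],[0,0,0]],[[0,0,-0.02],[0,0,0]],[[0,0,-0.03],[0,0,0]],[[0,0,-0.03],[0,0,0]],[[0,0,-0.025],[0,0,0]],[[0,0,-0.015],[0,0,0]],[[-0.015,0,0],[0,0,0]],[[-0.03,0.006,0],[0,0,0]],[[-0.04,0.007,0],[0,0,0]],[[-0.04,0.007,0],[0,0,0]],[[-0.04,0.007,0],[0,0,0]],[[-0.04,0.007,0],[0,0,0]],[[-0.04,0.007,0],[0,0,0]],[[-0.04,0.007,0],[0,0,0]],[[-0.03,0.006,0],[0,0,0]],[[-0.02,0.006,0],[0,0,0]],[[-0.016,0,0],[0,0,0]],[[0,0,0],[0,0,0]]]}}

```text
time: 33.1
tool_pos: [572.8, -59.8, 173.8]
tcp_rot: [-3.141, -0.0, 1.486]
contact_force: [-0.4, 0.4, -2.8]
grip_width: 59.8
finger_force: 30.0
```

{"api": "servo_tool", "payload": {"deltas": [[[0,0,0.015],[0,0,0]],[[0,0,0.025],[0,0,0]],[[0,0,0.025],[0,0,0]],[[0,0,0.02],[0,0,0]],[[0,0,0.012],[0,0,0]],[[0,0,0.006],[0,0,0]],[[0,0,0.003],[0,0,0]],[[0,0,0.001],[0,0,0]],[[0,0,0.001],[0,0,0]],[[0,0,0],[0,0,0]],[[0,0,0],[0,0,0]]]}}

```text
time: 34.48
tool_pos: [573.3, -59.2, 66.4]
tcp_rot: [3.141, -0.0, 1.487]
contact_force: [0.6, 0.0, -3.5]
grip_width: 59.4
finger_force: 30.0
```

{"api": "servo_tool", "payload": {"deltas": [[[0,0,0.001],[0,0,0]],[[0,0,0.001],[0,0,0]],[[0,0,0.0005],[0,0,0]],[[0,0,0],[0,0,0]],[[0,0,0],[0,0,0]]]}}

```text
time: 35.1
tool_pos: [573.3, -59.2, 63.9]
tcp_rot: [3.141, -0.0, 1.487]
contact_force: [0.0, -0.0, 0.0]
grip_width: 59.6
finger_force: 30.0
```

{"api": "servo_tool", "payload": {"deltas": [[[0,0,0],[0,0,0]],[[0,0,0],[0,0,0]],[[0,0,0],[0,0,0]],[[0,0,-0.01],[0,0,0]],[[0,0,-0.03],[0,0,0]],[[0,0,-0.04],[0,0,0]],[[0,0,-0.03],[0,0,0]],[[0,0,0],[0,0,0]]], "fingers": 0.85}}

```text
time: 36.1
tool_pos: [574.8, -59.5, 177.1]
tcp_rot: [3.135, 0.001, 1.487]
contact_force: [0.1, -0.9, -0.2]
grip_width: 77.8
finger_force: 0.0
```

```bash
python3 - <<'E'
from h import *
np.set_printoptions(precision=1,suppress=True)
im=bot.capture('scene');t=bot.capture('top')
S=lids('scene',im,(345,170,165,100));T=lids('top',t,(110,250,125,140))
for p,st in S: print('s',p,st,onz('scene',p,72))
for p,st in T: print('t',p,st,onz('top',p,72))
E
```

```text
s [467.6 195. ] [ 19  15 220] [442.8 433.3  72. ]
s [420.  197.1] [ 19  13 209] [437.1 303.   72. ]
t [190.5 338.5] [ 22  22 398] [436.5 299.7  72. ]
t [134.7 341.8] [ 22  23 397] [441.8 429.4  72. ]
```

Blue has been knocked to (442,431). Yellow stays at (437,301). Fetching yellow.

{"api": "servo_tool", "payload": {"deltas": [[[0.02,-0.01,0],[0,0,0]],[[0.04,-0.02,0],[0,0,0]],[[0.04,-0.02,0],[0,0,0]],[[0.04,-0.02,0],[0,0,0]],[[0.04,-0.02,0],[0,0,0]],[[0.04,-0.02,0],[0,0,0]],[[0.04,-0.02,0],[0,0,0]],[[0.04,-0.02,0],[0,0,0]],[[0.03,-0.01,0],[0,0,0]],[[0.018,-0.0067,0],[0,0,0]],[[0,0,0.02],[0,0,0]],[[0,0,0.03],[0,0,0]],[[0,0,0.02],[0,0,0]],[[0,0,0],[0,0,0]]]}}

```text
time: 37.95
tool_pos: [434.6, 300.8, 102.0]
tcp_rot: [-3.138, 0.002, 1.487]
contact_force: [0.0, -0.1, -0.1]
grip_width: 77.8
finger_force: 0.0
```

{"api": "servo_tool", "payload": {"deltas": [[[0,0.002,0.01],[0,0,0]],[[0,0,0.02],[0,0,0]],[[0,0,0.02],[0,0,0]],[[0,0,0.009],[0,0,0]],[[0,0,0],[0,0,0]]]}}

```text
time: 38.58
tool_pos: [438.1, 301.3, 44.6]
tcp_rot: [-3.141, 0.0, 1.487]
contact_force: [0.3, 0.3, -0.1]
grip_width: 78.1
finger_force: 0.0
```

{"api": "servo_tool", "payload": {"deltas": [[[0,0,0],[0,0,0]],[[0,0,0],[0,0,0]],[[0,0,0],[0,0,0]],[[0,0,0],[0,0,0]],[[0,0,0],[0,0,0]],[[0,0,0],[0,0,0]]], "fingers": 0.5}}

```text
time: 39.33
tool_pos: [438.2, 301.5, 45.3]
tcp_rot: [3.141, -0.0, 1.487]
contact_force: [-2.5, -0.1, 5.9]
grip_width: 59.6
finger_force: 30.0
```

{"api": "servo_tool", "payload": {"deltas": [[[0,0,-0.01],[0,0,0]],[[0,0,-0.02],[0,0,0]],[[0,0,-0.03],[0,0,0]],[[0,0,-0.03],[0,0,0]],[[0,0,-0.025],[0,0,0]],[[0,0,-0.015],[0,0,0]],[[-0.013,0.01,0],[0,0,0]],[[-0.03,0.02,0],[0,0,0]],[[-0.035,0.025,0],[0,0,0]],[[-0.04,0.025,0],[0,0,0]],[[-0.04,0.025,0],[0,0,0]],[[-0.04,0.025,0],[0,0,0]],[[-0.03,0.02,0],[0,0,0]],[[-0.015,0.01,0],[0,0,0]],[[-0.01,0.005,0],[0,0,0]],[[0,0,0],[0,0,0]]]}}

```text
time: 41.32
tool_pos: [581.1, 35.4, 174.3]
tcp_rot: [-3.141, -0.0, 1.487]
contact_force: [-0.4, 1.0, -3.1]
grip_width: 59.3
finger_force: 30.0
```

{"api": "servo_tool", "payload": {"deltas": [[[0,0,0.015],[0,0,0]],[[0,0,0.025],[0,0,0]],[[0,0,0.025],[0,0,0]],[[0,0,0.02],[0,0,0]],[[0,0,0.012],[0,0,0]],[[0,0,0.006],[0,0,0]],[[0,0,0.003],[0,0,0]],[[0,0,0.002],[0,0,0]],[[0,0,0.001],[0,0,0]],[[0,0,0.001],[0,0,0]],[[0,0,0],[0,0,0]],[[0,0,0],[0,0,0]]]}}

```text
time: 42.82
tool_pos: [581.5, 35.5, 64.8]
tcp_rot: [3.141, -0.0, 1.487]
contact_force: [-0.0, -0.5, -2.8]
grip_width: 59.6
finger_force: 30.0
```

{"api": "servo_tool", "payload": {"deltas": [[[0,0,0.0007],[0,0,0]],[[0,0,0.0006],[0,0,0]],[[0,0,0],[0,0,0]],[[0,0,0],[0,0,0]]]}}

```text
time: 43.32
tool_pos: [582.1, 35.4, 64.4]
tcp_rot: [3.14, -0.0, 1.487]
contact_force: [-0.9, 0.7, 6.1]
grip_width: 59.4
finger_force: 30.0
```

{"api": "servo_tool", "payload": {"deltas": [[[0,0,0],[0,0,0]],[[0,0,0],[0,0,0]],[[0,0,0],[0,0,0]],[[0,0,-0.01],[0,0,0]],[[0,0,-0.03],[0,0,0]],[[0,0,-0.04],[0,0,0]],[[0,0,-0.03],[0,0,0]],[[0,0,0],[0,0,0]]], "fingers": 0.85}}

```text
time: 44.32
tool_pos: [583.0, 35.4, 176.7]
tcp_rot: [3.135, -0.0, 1.487]
contact_force: [-0.5, 0.6, 1.1]
grip_width: 78.0
finger_force: 0.0
```

```bash
python3 - <<'E'
from h import *
np.set_printoptions(precision=1,suppress=True)
im=bot.capture('scene');t=bot.capture('top')
S=lids('scene',im,(345,170,165,100));T=lids('top',t,(110,250,125,140))
for p,st in S: print('s',p,st,onz('scene',p,72))
for p,st in T: print('t',p,st,onz('top',p,72))
print(tri(S[0][0],T[0][0]) if S and T else '', bot.get_obs()['tool_pos'])
E
```

```text
s [467.7 195. ] [ 19  15 218] [442.9 433.4  72. ]
t [134.7 341.8] [ 22  23 397] [441.8 429.4  72. ]
(array([442.3, 431.8,  71. ]), np.float64(3.8438229817797414)) [581.2  35.5 173.4]
```

{"api": "servo_tool", "payload": {"deltas": [[[0.023,-0.01,0],[0,0,0]],[[0.04,-0.02,0],[0,0,0]],[[0.04,-0.02,0],[0,0,0]],[[0.04,-0.02,0],[0,0,0]],[[0.04,-0.02,0],[0,0,0]],[[0.04,-0.02,0],[0,0,0]],[[0.04,-0.02,0],[0,0,0]],[[0.04,-0.02,0],[0,0,0]],[[0.04,-0.012,0],[0,0,0]],[[0.03,-0.0066,0],[0,0,0]],[[0.01,-0.002,0.01],[0,0,0]],[[0,0,0.03],[0,0,0]],[[0,0,0.03],[0,0,0]],[[0,0,0],[0,0,0]]]}}

```text
time: 46.18
tool_pos: [441.9, 429.0, 99.8]
tcp_rot: [-3.136, 0.005, 1.486]
contact_force: [-0.1, -0.8, 0.7]
grip_width: 78.0
finger_force: 0.0
```

{"api": "servo_tool", "payload": {"deltas": [[[0.001,0,0.01],[0,0,0]],[[0,0,0.02],[0,0,0]],[[0,0,0.02],[0,0,0]],[[0,0,0.008],[0,0,0]],[[0,0,0],[0,0,0]]]}}

```text
time: 46.8
tool_pos: [443.7, 432.3, 45.6]
tcp_rot: [3.141, -0.0, 1.487]
contact_force: [-0.4, -0.3, 1.5]
grip_width: 78.3
finger_force: 0.0
```

{"api": "servo_tool", "payload": {"deltas": [[[0,0,0],[0,0,0]],[[0,0,0],[0,0,0]],[[0,0,0],[0,0,0]],[[0,0,0],[0,0,0]],[[0,0,0],[0,0,0]],[[0,0,0],[0,0,0]]], "fingers": 0.5}}

```text
time: 47.55
tool_pos: [443.5, 432.6, 46.2]
tcp_rot: [3.141, -0.001, 1.487]
contact_force: [-2.3, -0.0, 6.1]
grip_width: 59.8
finger_force: 30.0
```

{"api": "servo_tool", "payload": {"deltas": [[[0,0,-0.01],[0,0,0]],[[0,0,-0.02],[0,0,0]],[[0,0,-0.03],[0,0,0]],[[0,0,-0.03],[0,0,0]],[[0,0,-0.025],[0,0,0]],[[0,0,-0.015],[0,0,0]],[[-0.014,0.01,0],[0,0,0]],[[-0.03,0.02,0],[0,0,0]],[[-0.04,0.025,0],[0,0,0]],[[-0.04,0.025,0],[0,0,0]],[[-0.04,0.025,0],[0,0,0]],[[-0.04,0.025,0],[0,0,0]],[[-0.04,0.02,0],[0,0,0]],[[-0.03,0.015,0],[0,0,0]],[[-0.015,0.006,0],[0,0,0]],[[0,0,0],[0,0,0]]]}}

```text
time: 49.55
tool_pos: [589.5, 129.0, 174.5]
tcp_rot: [-3.14, 0.0, 1.485]
contact_force: [-0.4, 0.5, -3.1]
grip_width: 59.2
finger_force: 30.0
```

{"api": "servo_tool", "payload": {"deltas": [[[0,0,0.015],[0,0,0]],[[0,0,0.025],[0,0,0]],[[0,0,0.025],[0,0,0]],[[0,0,0.02],[0,0,0]],[[0,0,0.012],[0,0,0]],[[0,0,0.006],[0,0,0]],[[0,0,0.003],[0,0,0]],[[0,0,0.002],[0,0,0]],[[0,0,0.001],[0,0,0]],[[0,0,0.001],[0,0,0]],[[0,0,0],[0,0,0]],[[0,0,0],[0,0,0]]]}}

```text
time: 51.05
tool_pos: [589.8, 130.1, 65.5]
tcp_rot: [3.141, -0.0, 1.487]
contact_force: [0.1, 0.1, -2.5]
grip_width: 59.3
finger_force: 30.0
```

{"api": "servo_tool", "payload": {"deltas": [[[0,0,0.0007],[0,0,0]],[[0,0,0.0004],[0,0,0]],[[0,0,0],[0,0,0]],[[0,0,0],[0,0,0]]]}}

```text
time: 51.55
tool_pos: [590.3, 130.1, 65.2]
tcp_rot: [3.14, -0.0, 1.487]
contact_force: [-0.6, -0.9, 6.7]
grip_width: 59.5
finger_force: 30.0
```

{"api": "servo_tool", "payload": {"deltas": [[[0,0,0],[0,0,0]],[[0,0,0],[0,0,0]],[[0,0,0],[0,0,0]],[[0,0,-0.01],[0,0,0]],[[0,0,-0.03],[0,0,0]],[[0,0,-0.04],[0,0,0]],[[0,0,-0.05],[0,0,0]],[[-0.02,-0.05,0],[0,0,0]],[[-0.02,-0.05,0],[0,0,0]],[[-0.02,-0.03,0],[0,0,0]],[[-0.02,-0.03,0],[0,0,0]],[[-0.014,0,0],[0,0,0]],[[0,0,0],[0,0,0]]], "fingers": 0.85}}

```text
time: 53.18
tool_pos: [423.4, 49.1, 195.1]
tcp_rot: [3.139, -0.0, 1.486]
contact_force: [0.3, -0.1, 0.3]
grip_width: 77.9
finger_force: 0.0
```

```bash
python3 - <<'E'
from h import *
im=bot.capture('scene'); cv2.imwrite('pics/s8.png',cv2.resize(im[120:320,100:500,::-1],None,fx=2,fy=2))
E
```

```text
(no output)
```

View pics/s8.png

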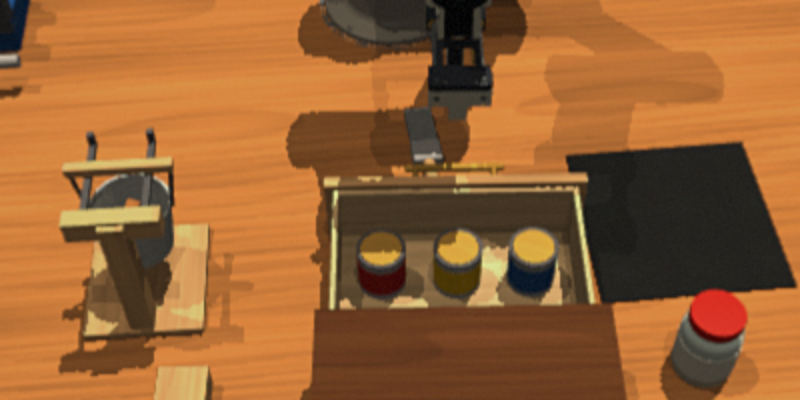

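Red, yellow and blue stand upright in the drawer at crop (382,262), (458,262) and (532,262), with lids home. The pail is on both prongs. Now pushing the drawer shut with closed fingers against the bar.

{"api": "servo_tool", "payload": {"deltas": [[[0,-0.015,0],[0,0,0]],[[0,0,0],[0,0,0]],[[0,0,0],[0,0,0]],[[0,0,0],[0,0,0]],[[0,0,0],[0,0,0]],[[0,0,0],[0,0,0]],[[0,0,0],[0,0,0]],[[0,0,0.02],[0,0,0]],[[0,0,0.03],[0,0,0]],[[0,0,0.03],[0,0,0]],[[0,0,0.02],[0,0,0]],[[0,0,0.015],[0,0,0]],[[0,0,0],[0,0,0]]], "fingers": 0}}

```text
time: 54.85
tool_pos: [406.9, 51.1, 78.6]
tcp_rot: [-3.139, -0.0, 1.487]
contact_force: [0.8, 1.2, -0.5]
grip_width: 0.3
finger_force: 0.0
```

{"api": "servo_tool", "payload": {"deltas": [[[0,0.004,0],[0,0,0]],[[0,0.005,0],[0,0,0]],[[0,0.005,0],[0,0,0]],[[0,0.006,0],[0,0,0]],[[0,0.007,0],[0,0,0]],[[0,0.009,0],[0,0,0]],[[0,0.011,0],[0,0,0]],[[0,0.012,0],[0,0,0]],[[0,0.013,0],[0,0,0]],[[0,0.013,0],[0,0,0]],[[0,0.013,0],[0,0,0]],[[0,0.013,0],[0,0,0]],[[0,0.013,0],[0,0,0]],[[0,0.012,0],[0,0,0]],[[0,0.011,0],[0,0,0]],[[0,0.01,0],[0,0,0]],[[0,0.009,0],[0,0,0]],[[0,0.008,0],[0,0,0]],[[0,0.007,0],[0,0,0]],[[0,0,0],[0,0,0]]]}}

```text
time: 57.35
tool_pos: [588.7, 35.7, 79.4]
tcp_rot: [3.14, 0.0, 1.487]
contact_force: [0.4, -0.5, -0.4]
grip_width: 0.9
finger_force: 0.0
```

{"api": "servo_tool", "payload": {"deltas": [[[0,0.004,0],[0,0,0]],[[0,0.005,0],[0,0,0]],[[0,0.005,0],[0,0,0]],[[0,0.005,0],[0,0,0]],[[0,0.004,0],[0,0,0]],[[0,0.003,0],[0,0,0]],[[0,0.002,0],[0,0,0]],[[0,0,0],[0,0,0]]]}}

```text
time: 58.35
tool_pos: [616.1, 33.5, 79.4]
tcp_rot: [3.141, -0.0, 1.487]
contact_force: [-0.1, -0.2, -0.6]
grip_width: 0.3
finger_force: 0.0
```

{"api": "servo_tool", "payload": {"deltas": [[[0,0.002,0],[0,0,0]],[[0,0.002,0],[0,0,0]],[[0,0.002,0],[0,0,0]],[[0,0.002,0],[0,0,0]],[[0,0,0],[0,0,0]]]}}

```text
time: 58.98
tool_pos: [624.2, 32.9, 79.3]
tcp_rot: [3.141, -0.0, 1.487]
contact_force: [-0.8, -0.2, 0.3]
grip_width: 0.3
finger_force: 0.0
```

{"api": "servo_tool", "payload": {"deltas": [[[0,0.002,0],[0,0,0]],[[0,0.002,0],[0,0,0]],[[0,0.002,0],[0,0,0]],[[0,0.001,0],[0,0,0]],[[0,0,0],[0,0,0]]]}}

```text
time: 59.6
tool_pos: [626.2, 32.8, 79.3]
tcp_rot: [-3.131, 0.0, 1.488]
contact_force: [-18.1, -0.1, 11.7]
grip_width: 0.5
finger_force: 9.5
```

{"api": "servo_tool", "payload": {"deltas": [[[0,-0.005,0],[0,0,0]],[[0,-0.015,0],[0,0,0]],[[0,-0.03,0],[0,0,0]],[[0,-0.03,-0.03],[0,0,0]],[[0,-0.03,-0.04],[0,0,0]],[[0.03,-0.03,-0.04],[0,0,0]],[[0.03,-0.02,-0.02],[0,0,0]],[[0,0,0],[0,0,0]],[[0,0,0],[0,0,0]]]}}

```text
time: 60.72
tool_pos: [476.7, 105.2, 209.0]
tcp_rot: [3.141, 0.0, 1.488]
contact_force: [1.9, 0.6, -0.4]
grip_width: 0.4
finger_force: 0.0
```

```bash
python3 - <<'E'
from h import *
t=bot.capture('scene'); cv2.imwrite('pics/s9.png',t[:,:,::-1])
E
```

```text
(no output)
```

View pics/s9.png

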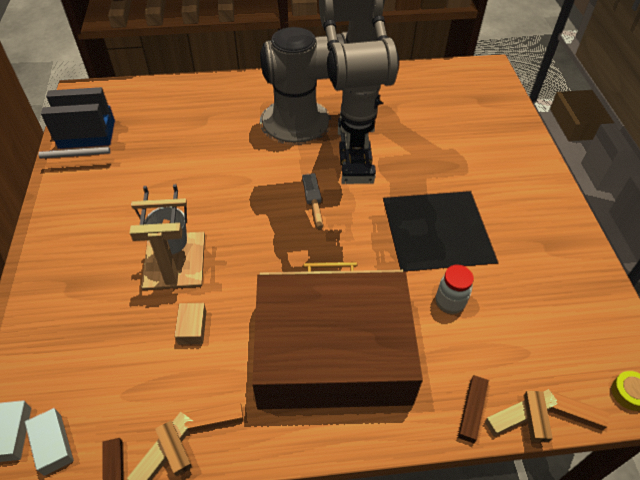

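The picture shows the drawer shut, with the handle at (330,265). The pail hangs at (165,215), the mat is empty, and the jar, block and brush are where they were. Handing in.

```bash
python3 -c "
from plant import bot
print(bot.close_job())"
```

```text
the job is handed in; nothing more can be done
None
```

The job is handed in at about 61 s: the pail hangs on both prongs, the red, blue and yellow tins stand upright in the shut drawer with lids fully home, and the jar, block and brush were left alone.

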